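# Make up a bracelet kit and a repair kit at the bead bench

### The arm

A 7-joint arm with a two-finger parallel gripper is mounted at the origin on the work surface. World frame = base frame: x ahead of the robot, y to its left, z up, the work surface at z = 0. Lengths are in m, angles in rad, forces in N, time in s.
With the tool pointing down it reaches from about 0.4 to 0.75 m from the base axis. Payload 19.5 kg.
Tool frame: the origin (TCP) lies midway between the tips of the shut fingers; the grasp point (between the pads) lies 19 mm behind it; z points along the fingers, y is the direction in which the jaws open and shut (so a half turn about z gives the same grasp; the last joint's range is limited). The gripper opens to 85 mm and grips with 20 to 120 N. Pads are 22 mm wide; open, the fingers measure 114 mm over their backs; the gripper's body (76 mm by 85 mm) begins 54 mm behind the grasp point. The pads swing forward as they close: fully open they stand 13 mm farther back than shut.
Start: joints at [-1.392, 0.707, -0.028, 1.485, 0.022, 0.951, -0.075], TCP at [0.126, 0.561, 0.231] pointing down, gripper open.
Joint ranges: [-2.71, 2.71], [-0.32, 2.16], [-1.57, 1.52], [0, 2.45], [-1.46, 4.6], [0, 2.02], [-2.83, 2.83]. Speed limits (rad/s): [1.89, 1.89, 2.57, 2.57, 3.01, 3.01, 3.01].

### API

Orientations are given as a 3x3 rotation matrix whose columns are the frame's x, y, z axes.
In Python, from rig import monitor, optics, bot, look_for, place_of gives the robot as it stands.
- The arm moves only by the shell command python3 -m jog 'ROWS'. ROWS is JSON, a list that holds one entry, the list of rows, each a list of 5 numbers: the shift along the world's x, y, z in cm, then the turn about the world's z in degrees, then the opening, from -1 (shut) to 1 (fully open). A call has 1 to 20 rows; each row shifts and turns the commanded pose from where the row before left it; what a row does not reach is not made up. A row lasts 1/10 s, in which the tool goes at most 50 mm and 8.59 degrees, less where a joint would pass 70% of its speed; a pose out of reach is approached as far as the arm can. A call is refused whole if a number of a shift passes 5 or a number of a turn 8.59, either way. A call with a gripper value outside its range is refused whole. The fingers move at their own pace and stop on an object; the grip force is fixed at half the most. Time passes only in rows, so rows that do not move let the fingers close. It gives the time, the measured TCP pose, the force and the opening at its end, in the units of the state.
- monitor.state(): the state, without advancing time (a new reading comes with each control period).
- optics.read_camera(name): name is "scene" or "top" or "wrist"; returns (picture, depth): 400x640x3 uint8, red, green, blue; 400x640 float32, m along the optical axis (not along the pixel's ray), 0 where there is no reading.
- optics.camera_params(name): a dict with "mtx" (3x3 intrinsics, pixels), "k1" (the pictures are not rectified: a ray, as slopes to the right and down, at radius r is drawn at 1 + k1 r^2 times it, then the intrinsics apply), "rvec" (rotation vector, rad) and "tvec" (3), from world to camera coordinates, as OpenCV has them. Camera axes: x right, y down, z forward; pixel columns grow to the right and rows downward; lengths in m; the calibration is good to about 2 mm. A picture is of the moment at which its call begins: read the wrist's pose just before it. camera_params takes no time and is no camera call; for the wrist camera it gives the pose at the moment of the call.
- bot.sign_off(): hands the job in, once; it reports no verdict.
Trained networks look in the newest picture that a camera, given by its name, has taken for a name from the list of things; names that differ only in an ending like _2 or _b are one class to them, and where a whole thing is asked for, a point or a joint stands for the part that bears it (a point fixed in the world has none). Each returns a list of dicts, best first, with "confidence" (0 to 1); they miss things now and then, are a little off and sometimes report something else, mostly with a low value. They report only what shows in the picture. A call takes as long as a camera call. They do not tell look-alikes from the thing itself.
- look_for(camera, target): "box" ([left, top, width, height] in pixels, round what is visible of it).
- place_of(camera, target): "centre" ([column, row] in pixels: a listed point, or the origin of a listed thing).
The state is a dict: "t": time; "joint_pos": joint angles; "qvel": joint speeds; "tau": joint torques, N m; "ee_pos": TCP position; "eef_rot": TCP orientation; "wrist_force": force on the tool from outside, world axes, zero at the start; "ft_torque": the same for the moment, N m; "finger_gap": finger opening in m.
Only numpy, scipy, OpenCV 4.12 (cv2) and the standard library are available. Lean on these libraries where they do the work, as an engineer would, in place of code of your own. Each camera call takes 0.05 s, during which the arm holds its last target.

### The job

Make up two kits from the stock, each thing standing upright on the floor of its own compartment. In the three-compartment tray: the wide jar of beads in the compartment next to the thumb tab, the thread spool in the middle, the small carton at the far end; in the two-compartment tray: the slim clear tube next to the thumb tab and the amber bottle in the other compartment. Set things down rather than dropping them, tip nothing over, and leave the bracelet, the pliers and the tape measure where they lie.

Things in the scene. Friction and masses are not known exactly. Their poses are not given: they have to be found in the camera images.
- long_tray: Fixed wooden tray with grey-lined floor, 202 x 70 mm; three compartments in a row along its x, each 62 x 62 mm inside, pitch 66 mm. Walls 4 mm thick, tops 8 mm above the table; floor 3 mm above it. Round thumb tab (radius 20 mm, 5 mm high, dark spot) at its +x end. Origin: centre of its underside; z up. Compartment centres: x = +66 mm (next to the tab), 0 (middle) and -66 mm (far end).
- short_tray: Fixed wooden tray with grey-lined floor, 136 x 70 mm; two compartments in a row along its x, each 62 x 62 mm inside, pitch 66 mm. Walls 4 mm thick, tops 8 mm above the table; floor 3 mm above it. Round thumb tab (radius 20 mm, 5 mm high, dark spot) at its +x end. Origin: centre of its underside; z up. Compartment centres: x = +33 mm (next to the tab) and -33 mm (other end).
- jar_center (a point): Wide jar of black and white beads: loose upright cylinder, diameter 46 mm, 52 mm tall, glass with a black lid, about 120 g. Point: its centre, 26 mm above its underside; z is up along its axis.
- tube_center (a point): Slim clear tube of brass crimps: loose upright cylinder, diameter 28 mm, 70 mm tall, brass-coloured cap, about 50 g. Point: its centre, 35 mm above its underside; z is up along its axis.
- spool_center (a point): Wooden spool full of white thread: loose upright cylinder, diameter 40 mm (38.6 mm at the thread, between 6 mm flanges), 54 mm tall, about 60 g. Point: its centre, 27 mm above its underside; z is up along its axis.
- carton_center (a point): Small plain cardboard carton: loose upright rigid box, 48 mm along its x, 34 mm along its y, 54 mm tall, about 70 g. It fits its compartment at any yaw. Point: its centre, 27 mm above its underside; z is up.
- bottle_center (a point): Amber glass bottle with a narrow black cap: loose, upright, round; body diameter 32 mm up to 50 mm, then a shoulder and a cap of diameter 18 mm up to 74 mm, about 70 g. Point: on its axis, half-way up, 37 mm above its underside; z is up.
- bracelet: Bystander: finished bracelet of black and white beads, a stiff ring 79 mm across and 11 mm high, loose on the table. Origin: its centre, on the table.
- pliers: Bystander: small pliers with orange handles lying along their x (jaws at +x), about 151 x 60 mm, 12 mm high, loose. Origin: between handles and joint, on the table.
- measure: Bystander: round white tape-measure case, diameter 54 mm, 17 mm high, with its small metal end tab to +x, loose. Origin: centre of its underside.
There are look-alikes about, which are no part of the job. Leave any turquoise look-alike of the part that bears carton_center alone.

How it is judged:
By the outcome, as a careful person would: the job done as asked, in the order asked, and still so for the second after the job is handed in, with the robot touching nothing.
It also fails if it takes over 112 s, if anything falls off the work surface, if the arm or the gripper's body presses on something with over 40 N, if the wrist force passes 120 N, or if a joint passes its speed limit or range.

## Working session

There is one attempt and no reset: what is moved stays moved. The work goes in short steps, Python scripts to look and compute and a shell command to move; the robot and the scene stay as the last step left them, time stands still between calls to the robot, and variables do not carry over. Pictures are saved under pics/ and viewed, and the job is handed in when it is done.

```bash
ls; mkdir -p pics; cat > h.py <<'E'
from rig import monitor, optics, bot, look_for, place_of
import numpy as np, cv2
def take(cam,name):
    P=optics.camera_params(cam); im,d=optics.read_camera(cam)
    cv2.imwrite(f'pics/{name}.png',im[:,:,::-1]); np.savez(f'pics/{name}.npz',im=im,d=d,**{k:np.array(v) for k,v in P.items()})
    return im,d,P
def load(name):
    z=np.load(f'pics/{name}.npz'); return z['im'],z['d'],z
def ray(P,px):
    K=np.array(P['mtx']);k=float(P['k1']);R=cv2.Rodrigues(np.array(P['rvec'],float))[0];t=np.array(P['tvec'],float).ravel()
    u=np.array([(px[0]-K[0,2])/K[0,0],(px[1]-K[1,2])/K[1,1]]);s=u.copy()
    for _ in range(30): s=u/(1+k*(s@s))
    return -R.T@t, R.T@np.array([s[0],s[1],1.0])
def atz(P,px,z):
    o,d=ray(P,px); return o+d*(z-o[2])/d[2]
def world(P,d,px):
    o,r=ray(P,px); return o+r*d[int(round(px[1])),int(round(px[0]))]
def proj(P,w):
    K=np.array(P['mtx']);k=float(P['k1']);R=cv2.Rodrigues(np.array(P['rvec'],float))[0];t=np.array(P['tvec'],float).ravel()
    c=R@np.array(w)+t;s=c[:2]/c[2];s=s*(1+k*(s@s));return K[:2,:2]@s+K[:2,2]
E
python3 - <<'E'
from h import *
for c in ('top','scene'):
    im,d,P=take(c,c+'0'); print(c,P)
    for n in ['long_tray','short_tray','jar_center','tube_center','spool_center','carton_center','bottle_center','bracelet','pliers','measure']:
        print(n,[(np.round(q['centre']),round(q['confidence'],2)) for q in place_of(c,n)])
s=monitor.state();print(s['t'],s['ee_pos'],s['eef_rot'],s['finger_gap'])
E
```

```text
pics
top {'mtx': array([[501.6655734 ,   0.        , 327.91580916],
       [  0.        , 501.6655734 , 202.96719091],
       [  0.        ,   0.        ,   1.        ]]), 'k1': 0.03226775410809594, 'rvec': array([ 2.13794555, -2.10976756,  0.20523211]), 'tvec': array([-0.01925249,  0.45999351,  1.27942499])}
long_tray [(array([391., 152.]), 0.7)]
short_tray [(array([264., 154.]), 0.9), (array([220., 224.]), 0.22)]
jar_center [(array([270., 212.]), 0.81)]
tube_center [(array([218., 223.]), 0.51)]
spool_center [(array([380., 212.]), 0.61)]
carton_center [(array([325., 207.]), 0.88), (array([362., 247.]), 0.87), (array([324., 245.]), 0.78), (array([267., 153.]), 0.63)]
bottle_center [(array([421., 222.]), 0.43)]
bracelet [(array([323., 155.]), 0.7)]
pliers [(array([465., 180.]), 0.65), (array([424., 223.]), 0.2)]
measure [(array([180., 180.]), 0.85), (array([464., 183.]), 0.17)]
scene {'mtx': array([[416.37639078,   0.        , 319.90307506],
       [  0.        , 416.37639078, 196.19424737],
       [  0.        ,   0.        ,   1.        ]]), 'k1': -0.03472926808997926, 'rvec': array
[... 222 characters left out ...]
224.]), 0.39)]
jar_center [(array([339., 171.]), 0.68)]
tube_center [(array([345., 146.]), 0.53)]
spool_center [(array([288., 234.]), 0.92)]
carton_center [(array([307., 152.]), 0.83), (array([317., 199.]), 0.56), (array([286., 190.]), 0.56), (array([271., 207.]), 0.55)]
bottle_center [(array([246., 252.]), 0.68)]
bracelet [(array([367., 225.]), 0.64), (array([347., 147.]), 0.37)]
pliers [(array([257., 318.]), 0.65), (array([395., 191.]), 0.24)]
measure [(array([394., 149.]), 0.74)]
1.1 [0.12594869 0.56100502 0.23125884] [[-9.75706160e-01  2.19083291e-01 -2.82496871e-05]
 [ 2.19083293e-01  9.75706154e-01 -1.12141009e-04]
 [ 2.99517218e-06 -1.15605708e-04 -9.99999993e-01]] 0.08559255481891356
```

View images.

```bash
python3 - <<'E'
from h import *
im,d,P=load('top0'); c=im[100:300,120:560]; cv2.imwrite('pics/topc.png',cv2.resize(c,(800,364),interpolation=cv2.INTER_CUBIC)[:,:,::-1])
E
```

```text
(no output)
```

View pics/top0.png

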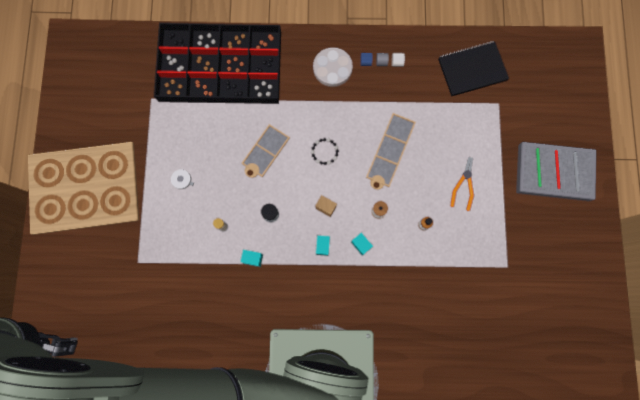

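View pics/topc.png

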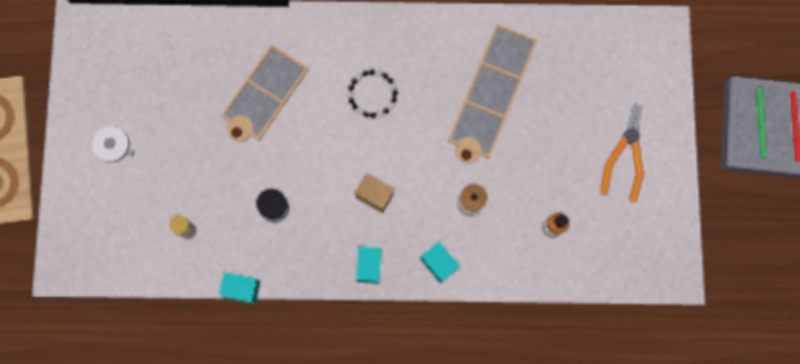

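View pics/scene0.png

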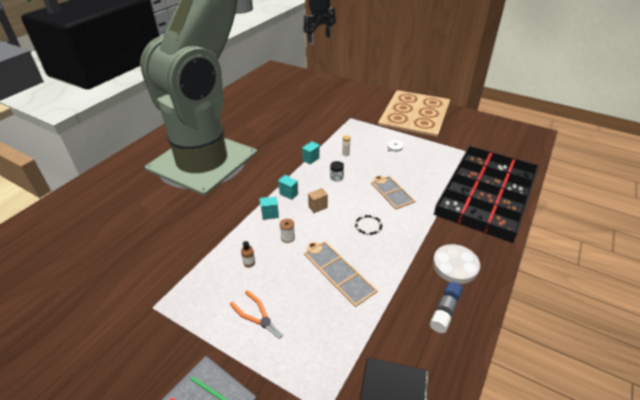

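```bash
python3 - <<'E'
from h import *
im,d,P=load('top0')
H=np.zeros((400,640));W=np.zeros((400,640,3))
for v in range(90,300):
    for u in range(130,520):
        if d[v,u]>0: W[v,u]=world(P,d,(u,v))
H=W[:,:,2]
print('table z',np.median(H[105:260,340:360]),np.median(H[110:255,210:235]), np.median(H[180:200,290:310]))
m=((H>0.03)&(H<0.12)).astype(np.uint8); m[:102]=0
n,l,st,c=cv2.connectedComponentsWithStats(m)
for i in range(1,n):
    if st[i,4]>20 :
        p=W[l==i]; zt=np.percentile(p[:,2],90); t=(l==i)&(H>zt-0.006); q=W[t]
        r=cv2.minAreaRect((q[:,:2]*1000).astype(np.float32))
        print(np.round(c[i]),st[i,4],'ztop %.4f'%zt,'cen',np.round(q.mean(0)*1000,1),'rect',np.round(r[0],1),np.round(r[1],1),round(r[2],1),im[t].mean(0).round())
# trays: fit rects to floor color / tabs
for name,(x0,y0,x1,y1) in dict(short=(235,115,300,185),long=(360,105,425,200)).items():
    sub=im[y0:y1,x0:x1].astype(int)
    mm=((sub.min(2)<160)).astype(np.uint8)
    n,l,st,c=cv2.connectedComponentsWithStats(mm); i=1+np.argmax(st[1:,4])
    ys,xs=np.nonzero(l==i); pts=np.array([atz(P,(x+x0,y+y0),0.006)[:2]*1000 for x,y in zip(xs,ys)],np.float32)
    r=cv2.minAreaRect(pts); print(name,np.round(r[0],1),np.round(r[1],1),r[2],cv2.boxPoints(r).round(1).tolist())
E
```

```text
table z 0.0002479342521052308 0.00026656621799459046 0.0001048652257907845
[325. 204.] 264 ztop 0.0571 cen [456.8  -5.7  54.4] rect [456.4  -5.7] [47.7 34.7] 60.4 [168. 137. 104.]
[379. 208.] 204 ztop 0.0573 cen [ 448.7 -148.8   54.8] rect [ 447.8 -147.8] [36.8 38. ] 47.7 [142. 104.  76.]
[269. 211.] 254 ztop 0.0548 cen [435.5 142.5  52.3] rect [435.5 143. ] [42.9 41.8] 0.2 [55. 52. 57.]
[427. 222.] 140 ztop 0.0746 cen [ 413.2 -272.4   74. ] rect [ 413.5 -272.3] [15.7 16.6] 83.6 [69. 58. 56.]
[219. 224.] 138 ztop 0.0722 cen [399.6 268.7  69.9] rect [399.2 267.8] [26.8 24.9] 1.9 [182. 150.  94.]
[361. 243.] 263 ztop 0.0566 cen [ 356.8 -100.8   54.2] rect [ 356.5 -101.3] [47.8 34.1] 40.9 [ 50. 179. 181.]
[322. 244.] 260 ztop 0.0571 cen [351.3   0.5  54.4] rect [350.9   0.8] [33.7 47.7] 86.3 [ 54. 179. 181.]
[250. 258.] 272 ztop 0.0564 cen [313.5 184.6  53.9] rect [313.4 184.7] [48.2 33.3] 80.5 [ 45. 177. 179.]
short [605.5 166.4] [ 73.2 157.3] 57.48991394042969 [[519.5, 177.8000030517578], [652.2000122070312, 93.30000305175781], [691.5, 155.0], [558.9000244140625, 239.5]]
long [ 612.5 -181.4] [ 70.5 224. ] 68.01942443847656 [[495.5, -172.1999969482422], [703.2000122070312, -256.0], [729.5999755859375, -190.60000610351562], [521.9000244140625, -106.80000305175781]]
```

```bash
python3 - <<'E'
from h import *
im,d,P=load('top0')
for name,(x0,y0,x1,y1) in dict(short=(235,115,300,185),long=(360,105,425,200)).items():
    sub=im[y0:y1,x0:x1].astype(int)
    mm=((sub.max(2)<150)&(sub.max(2)-sub.min(2)<22)).astype(np.uint8)
    n,l,st,c=cv2.connectedComponentsWithStats(mm,connectivity=4)
    for i in range(1,n):
        if st[i,4]<60: continue
        ys,xs=np.nonzero(l==i); p=np.array([atz(P,(x+x0,y+y0),0.003)[:2]*1000 for x,y in zip(xs,ys)],np.float32)
        r=cv2.minAreaRect(p);print(name,st[i,4],p.mean(0).round(1),np.round(r[1],1),round(r[2],1))
E
```

```text
short 433 [643.6 144.5] [59.3 59.1] 58.0
short 379 [590.9 177.8] [59.  58.2] 57.7
long 419 [ 684.5 -210.3] [59.1 57.9] 67.9
long 428 [ 623.1 -185.5] [59.3 57.5] 68.0
long 383 [ 564.7 -162.2] [58.9 58.1] 68.1
```

Look-alikes of the carton: the brown carton at top (325,207), and turquoise boxes at (362,244), (323,245) and (251,258). I choose the brown one. Everything else is unique: jar (270,212), spool (380,209), tube (219,224), bottle (427,222).

```bash
python3 -m jog '[[[2.2,-3,0,-1,1],[2.2,-3,0,-1,1],[2.2,-3,0,-1,1],[2.2,-3,0,-1,1],[2.2,-3,0,-1,1],[2.2,-3,0,-1,1],[2.2,-3,0,-1,1],[2.2,-3,0,-1,1],[2.2,-3,0,-1,1],[2.2,-3,0,-0.3,1],[2.2,-3,0,0,1],[2.2,-3,0,0,1],[2.2,-3,0,0,1],[2.2,-3,0,0,1],[0,0,0,0,1],[0,0,0,0,1]]]'
python3 - <<'E'
from h import *
s=monitor.state();print(s['t'],s['ee_pos'],s['eef_rot'][:,1] if hasattr(s['eef_rot'],'shape') else s['eef_rot'],s['joint_pos'])
im,d,P=take('wrist','w1')
im,d,Pt=load('top0')
cv2.imwrite('pics/crop.png',cv2.resize(im[190:265,240:400],(800,375),interpolation=cv2.INTER_CUBIC)[:,:,::-1])
print(proj(P,(.4355,.143,.052)),proj(P,(.4565,-.0057,.054)))
E
```

```text
t: 2.7
ee_pos: [0.4341, 0.1407, 0.2312]
eef_rot: [[-0.927, 0.375, -0.0], [0.375, 0.927, 0.0], [0.0, 0.0, -1.0]]
wrist_force: [0.9, 0.7, 0.2]
finger_gap: 0.0856
2.7 [0.43405608 0.14067609 0.23124434] [3.75132773e-01 9.26971089e-01 4.45795711e-05] [-0.33828228  0.5367547  -0.07465525  1.89478699  0.05819416  0.7121824
  0.73971301]
[321.64694817 168.78265029] [200.78745684 237.31466018]
```

View pics/w1.png

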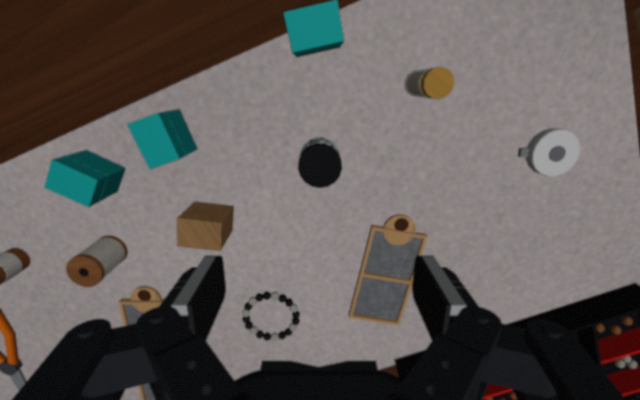

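View pics/crop.png

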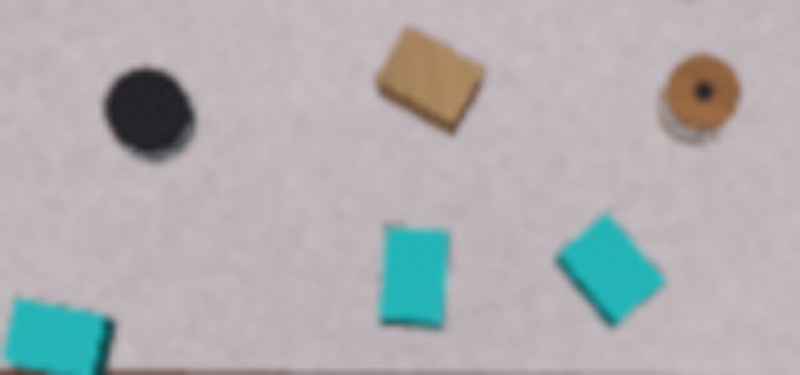

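```bash
cat > seg.py <<'E'
from h import *
def seg(name,box):
    im,d,P=load(name); W=np.zeros((400,640,3))
    for v in range(box[1],box[3]):
        for u in range(box[0],box[2]):
            if d[v,u]>0: W[v,u]=world(P,d,(u,v))
    H=W[:,:,2]; m=((H>0.03)&(H<0.12)).astype(np.uint8)
    n,l,st,c=cv2.connectedComponentsWithStats(m); out=[]
    for i in range(1,n):
        if st[i,4]<20: continue
        p=W[l==i]; zt=np.percentile(p[:,2],90); t=(l==i)&(H>zt-0.006); q=W[t]
        r=cv2.minAreaRect((q[:,:2]*1000).astype(np.float32))
        print(np.round(c[i]),st[i,4],'ztop %.4f'%zt,'cen',np.round(q.mean(0)*1000,1),'rect',np.round(r[0],1),np.round(r[1],1),round(r[2],1))
E
python3 - <<'E'
from seg import *
print('wrist');seg('w1',(0,0,640,300))
print('scene');seg('scene0',(220,120,420,290))
E
```

```text
wrist
[314.  27.] 2459 ztop 0.0549 cen [312.8 185.   53.9] rect [312.7 185. ] [48.4 34.7] 79.8
[433.  83.] 1075 ztop 0.0707 cen [397.4 268.5  69.7] rect [397.5 269.2] [26.4 25.9] 60.2
[158. 139.] 2132 ztop 0.0548 cen [346.8   1.8  53.8] rect [347.4   0.9] [35.8 47.4] 87.0
[320. 164.] 1641 ztop 0.0527 cen [431.7 142.2  51.8] rect [432.3 142. ] [43.4 44. ] 67.9
[ 77. 180.] 2274 ztop 0.0547 cen [352.1 -99.6  53.7] rect [ 352.3 -101.2] [48.9 35.5] 40.5
[201. 230.] 1819 ztop 0.0547 cen [451.5  -5.5  53.7] rect [452.3  -6.5] [48.9 34.8] 61.1
[ 90. 267.] 1369 ztop 0.0548 cen [ 443.8 -147.1   53.8] rect [ 444.3 -148.9] [41.2 39.3] 84.5
[  4. 272.] 209 ztop 0.0417 cen [ 416.4 -258.9   39.2] rect [ 417.9 -260.7] [ 8.9 27.7] 52.2
scene
[222. 144.] 163 ztop 0.1109 cen [ 76.1  40.  112. ] rect [71.1 47.8] [ 7.4 57.6] 33.4
[346. 142.] 103 ztop 0.0681 cen [399.  264.7  66.5] rect [398.3 265.5] [23.  32.5] 27.8
[310. 149.] 178 ztop 0.0526 cen [314.3 181.   50.7] rect [314.3 182.8] [49.5 37.2] 80.6
[336. 167.] 173 ztop 0.0509 cen [434.5 137.9  48.9] rect [434.2 139. ] [42.7 45.8] 13.5
[287. 183.] 228 ztop 0.0527 cen [350.   -2.9  51. ] rect [348.3  -1.3] [36.7 50.5] 87.9
[317. 196.] 250 ztop 0.0527 cen [454.7 -10.3  51. ] rect [453.7  -8.9] [48.2 35.2] 60.9
[268. 204.] 244 ztop 0.0527 cen [ 354.8 -105.2   51.1] rect [ 353.8 -103.8] [49.  40.2] 37.1
[286. 226.] 214 ztop 0.0530 cen [ 446.5 -152.3   51.3] rect [ 445.5 -150.7] [36.4 40.3] 33.7
[247. 251.] 197 ztop 0.0714 cen [ 414.3 -273.2   71. ] rect [ 414.1 -273. ] [14.5 20.5] 36.4
```

```bash
python3 -m jog '[[[0,0.1,-3,0,1],[0,0,-3,0,1],[0,0,-3,0,1],[0,0,-3,0,1],[0,0,-3,0,1],[0,0,-3,0,1],[0,0,-2,0,1],[0,0,-1,0,1],[0,0,-0.9,0,1],[0,0,0,0,1],[0,0,0,0,0],[0,0,0,0,-1],[0,0,0,0,-1],[0,0,0,0,-1],[0,0,0,0,-1],[0,0,0,0,-1],[0,0,0,0,-1],[0,0,0,0,-1],[0,0,0,0,-1],[0,0,0,0,-1]]]'
```

```text
t: 4.75
ee_pos: [0.4342, 0.1421, 0.0131]
eef_rot: [[-0.927, 0.374, 0.001], [0.374, 0.927, 0.0], [-0.001, 0.001, -1.0]]
wrist_force: [-1.9, -0.1, 16.5]
finger_gap: 0.0442
```

```bash
python3 -m jog '[[[0,0,0.5,0,-1],[0,0,1.5,0,-1],[0,0,2.5,0,-1],[0,0,2.5,0,-1],[0,0,3,0,-1],[1,-2.4,0,0,-1],[1,-2.4,0,0,-1],[1,-2.5,0,0,-1],[1,-2.5,0,0,-1],[1.1,-2.5,0,0,-1],[1.1,-2.6,0,0,-1],[1.1,-2.6,0,0,-1],[1.1,-2.6,0,0,-1],[1.1,-2.6,0,0,-1],[1.1,-2.6,0,0,-1],[1.1,-2.6,0,0,-1],[1,-2.5,0,0,-1],[0,0,0,0,-1],[0,0,0,0,-1]]]'
python3 - <<'E'
from h import *
im,d,P=take('wrist','w2')
for w in [(.562,-.161,.003),(.623,-.1855,.003),(.6845,-.210,.003)]: print(proj(P,w))
E
```

```text
t: 6.65
ee_pos: [0.5606, -0.1621, 0.1124]
eef_rot: [[-0.927, 0.374, -0.0], [0.374, 0.927, 0.0], [0.0, 0.0, -1.0]]
wrist_force: [0.3, 0.4, -0.9]
finger_gap: 0.0444
[320.92567812 190.6540401 ]
[320.97032404 262.52819325]
[321.20544929 324.84149402]
```

View pics/w2.png

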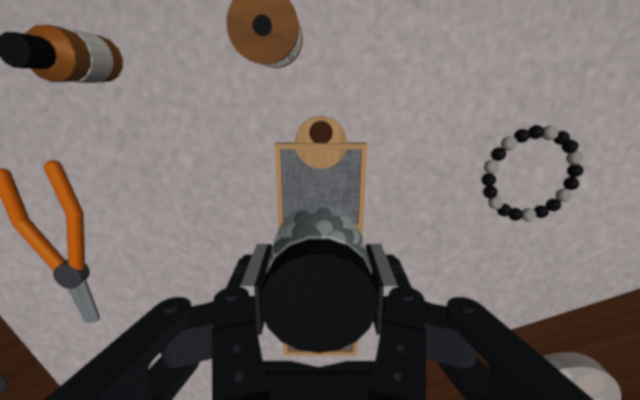

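```bash
python3 - <<'E'
from h import *
im,d,P=load('w2')
e=atz(P,(341,144),.008)*1000;print(e, 'left/right',atz(P,(276,150),.008)*1000,atz(P,(366,150),.008)*1000)
u=np.array([-.9272,.3746]); print('comp centre:',e[:2]-u*35, 'along',e[:2]@u-35,'plan along', np.array([560.,-162])@u, 'lat', e[:2]@np.array([.3746,.9272]))
print('col 290 brightness', im[135:165,290].mean(1).round())
print(place_of('wrist','spool_center')[:1])
E
```

```text
[ 531.80899104 -132.55592905    8.        ] left/right [ 517.5616117  -179.92091425    8.        ] [ 543.20434891 -116.58634595    8.        ]
comp centre: [ 564.26099104 -145.66692905] along -577.7487475129134 plan along -579.9172 lat 76.30979062488498
col 290 brightness [145. 148. 150. 149. 151. 148. 137. 114. 101. 110. 118. 119. 120. 116.
 105.  95.  92.  93.  95.  95.  95.  98.  98.  96.  96.  95.  95.  96.
  95.  93.]
[{'centre': [267.3, 29.4], 'confidence': 0.63}]
```

```bash
python3 -m jog '[[[0,0,-2.5,0,-1],[0,0,-2.5,0,-1],[0,0,-2,0,-1],[0,0,-1.2,0,-1],[0,0,-0.6,0,-1],[0,0,-0.4,0,-1],[0,0,-0.3,0,-1],[0,0,-0.1,0,-1],[0,0,0,0,-1],[0,0,0,0,-1]]]'
```

```text
t: 7.75
ee_pos: [0.5618, -0.1621, 0.0177]
eef_rot: [[-0.927, 0.374, 0.002], [0.374, 0.927, -0.001], [-0.002, 0.0, -1.0]]
wrist_force: [-1.0, 0.8, 11.9]
finger_gap: 0.0443
```

```bash
python3 -m jog '[[[0,0,0,0,-0.1],[0,0,0,0,0.2],[0,0,0,0,0.5],[0,0,0,0,0.5],[0,0,0,0,0.5],[0,0,0,0,0.5],[0,0,1,0,0.5],[0,0,2,0,0.5],[0,0,2.5,0,0.5],[0,0,2.5,0,0.7],[-2.3,0.25,1.5,0,1],[-2.3,0.25,0,0,1],[-2.3,0.25,0,0,1],[-2.3,0.25,0,0,1],[-2.3,0.25,0,0,1],[0,0,0,0,1],[0,0,0,0,1]]]'
python3 - <<'E'
from seg import *
take('wrist','w3');seg('w3',(0,0,640,400))
E
```

```text
t: 9.45
ee_pos: [0.4463, -0.1496, 0.1119]
eef_rot: [[-0.927, 0.374, 0.001], [0.374, 0.927, -0.0], [-0.001, -0.0, -1.0]]
wrist_force: [0.1, -0.5, -0.0]
finger_gap: 0.0856
[335.  40.] 5595 ztop 0.0548 cen [ 353.  -101.8   53.9] rect [ 352.7 -101.8] [48.4 34.5] 40.8
[488.   6.] 553 ztop 0.0539 cen [368.6 -13.8  52.8] rect [370.3 -10.9] [18.9  5.9] 65.9
[529. 139.] 5195 ztop 0.0545 cen [451.7  -7.9  53.6] rect [453.   -6.6] [50.1 33.8] 61.0
[318. 207.] 3121 ztop 0.0546 cen [ 443.7 -149.1   53.8] rect [ 444.5 -149.4] [39.6 39.8] 79.6
[135. 226.] 2774 ztop 0.0740 cen [ 409.4 -269.6   73.2] rect [ 410. -271.] [17.2 18.5] 42.3
[358. 335.] 2907 ztop 0.0568 cen [ 555.9 -160.8   55.7] rect [ 558.8 -160.8] [44.3 36.7] 59.1
```

View pics/w3.png

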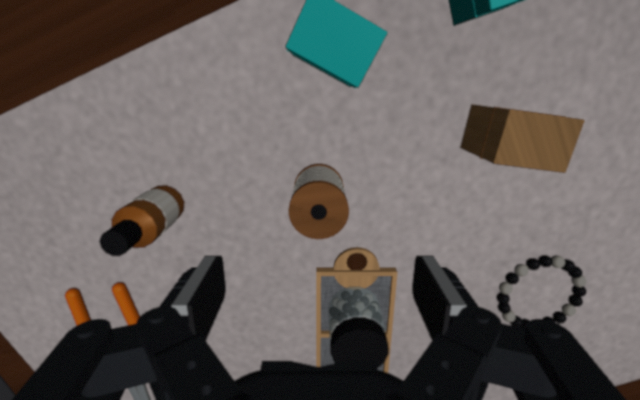

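```bash
python3 -m jog '[[[0,0,-2.5,0,1],[0,0,-2.5,0,1],[0,0,-2.5,0,1],[0,0,-1.5,0,1],[0,0,-0.9,0,1],[0,0,0,0,0.3],[0,0,0,0,-0.5],[0,0,0,0,-1],[0,0,0,0,-1],[0,0,0,0,-1],[0,0,0,0,-1],[0,0,0,0,-1],[0,0,0,0,-1],[0,0,0,0,-1],[0,0,0,0,-1],[0,0,0,0,-1]]]'
```

```text
t: 11.1
ee_pos: [0.4464, -0.1497, 0.0132]
eef_rot: [[-0.927, 0.374, 0.001], [0.374, 0.927, -0.001], [-0.001, -0.0, -1.0]]
wrist_force: [-1.7, -0.1, 10.0]
finger_gap: 0.0374
```

```bash
python3 -m jog '[[[0,0,0.5,0,-1],[0,0,1.5,0,-1],[0,0,2.5,0,-1],[0,0,2.5,0,-1],[0,0,3,0,-1],[2.5,-0.5,0,0,-1],[2.5,-0.5,0,0,-1],[2.5,-0.5,0,0,-1],[2.5,-0.55,0,0,-1],[2.5,-0.55,0,0,-1],[2.5,-0.55,0,0,-1],[2.5,-0.5,0,0,-1],[0,0,0,0,-1],[0,0,0,0,-1]]]'
python3 - <<'E'
from h import *
im,d,P=take('wrist','w4')
E
```

```text
t: 12.5
ee_pos: [0.6206, -0.1859, 0.1125]
eef_rot: [[-0.927, 0.374, -0.0], [0.374, 0.927, 0.0], [0.0, -0.0, -1.0]]
wrist_force: [0.5, 0.4, -0.3]
finger_gap: 0.038
```

View pics/w4.png

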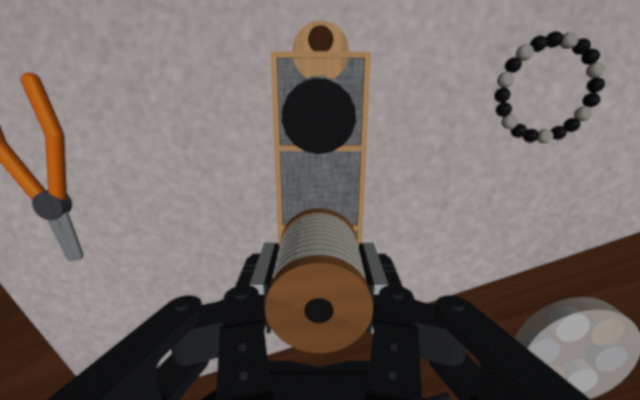

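Spool held upright at (320,300); the jar (318,115) stands inside the tab compartment; lateral alignment is good. Lowering.

```bash
python3 -m jog '[[[0,0,-2.5,0,-1],[0,0,-2.5,0,-1],[0,0,-2,0,-1],[0,0,-1.2,0,-1],[0,0,-0.6,0,-1],[0,0,-0.4,0,-1],[0,0,-0.3,0,-1],[0,0,-0.1,0,-1],[0,0,0,0,-1],[0,0,0,0,-1]]]'
```

```text
t: 13.55
ee_pos: [0.6211, -0.186, 0.0166]
eef_rot: [[-0.927, 0.374, 0.0], [0.374, 0.927, -0.0], [-0.0, -0.0, -1.0]]
wrist_force: [0.3, 0.1, 0.2]
finger_gap: 0.0377
```

```bash
python3 -m jog '[[[0,0,-0.1,0,-1],[0,0,0,0,-1],[0,0,0,0,-1]]]'
```

```text
t: 13.85
ee_pos: [0.6212, -0.1861, 0.0162]
eef_rot: [[-0.927, 0.374, 0.001], [0.374, 0.927, -0.0], [-0.001, -0.0, -1.0]]
wrist_force: [-4.6, 1.5, 12.1]
finger_gap: 0.0379
```

```bash
python3 -m jog '[[[0,0,0,0,-0.2],[0,0,0,0,0.1],[0,0,0,0,0.4],[0,0,0,0,0.4],[0,0,0,0,0.4],[0,0,1,0,0.4],[0,0,2,0,0.4],[0,0,2.5,0,0.4],[0,0,2.5,0,0.7],[0,0,2,0,1],[-2,2.2,0,-1,1],[-2,2.2,0,-1,1],[-2,2.2,0,-1,1],[-2.1,2.3,0,-1,1],[-2.1,2.3,0,-1,1],[-2.1,2.3,0,-1,1],[-2.1,2.2,0,-1,1],[-2.2,2.2,0,-0.4,1],[0,0,0,0,1],[0,0,0,0,1]]]'
python3 - <<'E'
from seg import *
take('wrist','w5');seg('w5',(0,0,640,400))
E
```

```text
t: 15.85
ee_pos: [0.4553, -0.0068, 0.1159]
eef_rot: [[-0.872, 0.489, 0.001], [0.489, 0.872, -0.0], [-0.001, 0.0, -1.0]]
wrist_force: [0.5, 0.0, -1.0]
finger_gap: 0.0855
[240.  52.] 5552 ztop 0.0548 cen [346.9   0.9  53.9] rect [3.473e+02 3.000e-01] [34.4 48.1] 86.6
[116. 144.] 5413 ztop 0.0547 cen [ 352.4 -100.    53.7] rect [ 352.2 -101.8] [50.  34.7] 40.8
[318. 202.] 4030 ztop 0.0546 cen [451.6  -5.7  53.7] rect [452.6  -6.3] [48.1 34.2] 60.8
[ 15. 306.] 1308 ztop 0.0526 cen [ 414.6 -261.1   50.9] rect [ 415.8 -263.9] [13.4 32.9] 48.5
[234. 366.] 420 ztop 0.0446 cen [ 551.4 -143.9   42.5] rect [ 551.5 -144.2] [19.4  4.1] 26.9
[629. 387.] 321 ztop 0.0398 cen [750.1 150.8  37.5] rect [751.3 151.7] [21.   7.8] 88.5
```

View pics/w5.png

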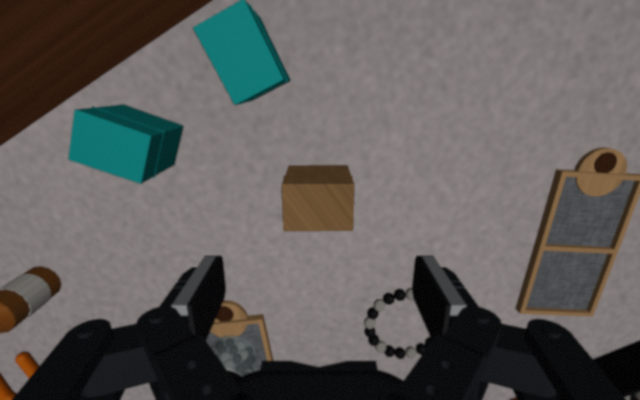

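```bash
python3 -m jog '[[[0,0,-2.5,0,1],[0,0,-2.5,0,1],[0,0,-2.5,0,1],[0,0,-1.5,0,1],[0,0,-1.2,0,1],[0,0,0,0,0.6],[0,0,0,0,0],[0,0,0,0,-1],[0,0,0,0,-1],[0,0,0,0,-1],[0,0,0,0,-1],[0,0,0,0,-1],[0,0,0,0,-1],[0,0,0,0,-1],[0,0,0,0,-1]]]'
```

```text
t: 17.4
ee_pos: [0.4554, -0.0071, 0.0141]
eef_rot: [[-0.871, 0.49, 0.001], [0.49, 0.871, -0.0], [-0.001, 0.0, -1.0]]
wrist_force: [-1.2, -0.8, 8.4]
finger_gap: 0.0478
```

```bash
python3 -m jog '[[[0,0,0.5,0,-1],[0,0,1.5,0,-1],[0,0,2.5,0,-1],[0,0,2.5,0,-1],[0,0,3,0,-1],[1.9,-1.7,0,0.6,-1],[1.9,-1.7,0,0.6,-1],[1.9,-1.7,0,0.6,-1],[1.9,-1.7,0,0.6,-1],[1.9,-1.7,0,0.6,-1],[1.9,-1.7,0,0.6,-1],[1.9,-1.7,0,0.6,-1],[1.9,-1.7,0,0.6,-1],[1.9,-1.7,0,0.6,-1],[1.9,-1.7,0,0.6,-1],[1.9,-1.7,0,0.6,-1],[1.9,-1.7,0,0.7,-1],[0,0,0,0,-1],[0,0,0,0,-1]]]'
python3 - <<'E'
from h import *
im,d,P=take('wrist','w6')
im,d,P=take('top','t6')
cv2.imwrite('pics/t6c.png',cv2.resize(im[100:220,340:480],(700,600),interpolation=cv2.INTER_CUBIC)[:,:,::-1])
E
```

```text
t: 19.3
ee_pos: [0.6826, -0.2109, 0.1134]
eef_rot: [[-0.927, 0.376, -0.0], [0.376, 0.927, 0.0], [0.0, 0.0, -1.0]]
wrist_force: [-0.9, -0.0, -0.9]
finger_gap: 0.0474
```

View pics/w6.png

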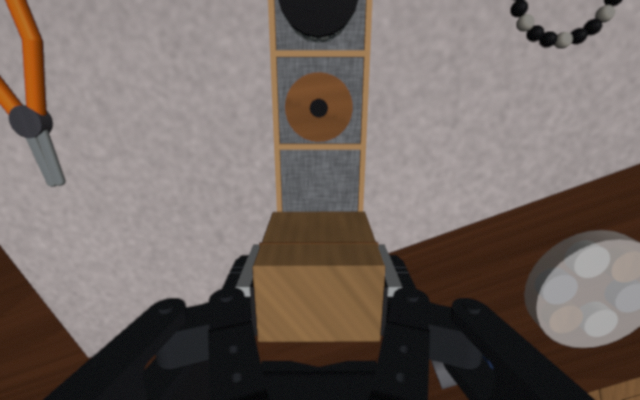

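View pics/t6c.png

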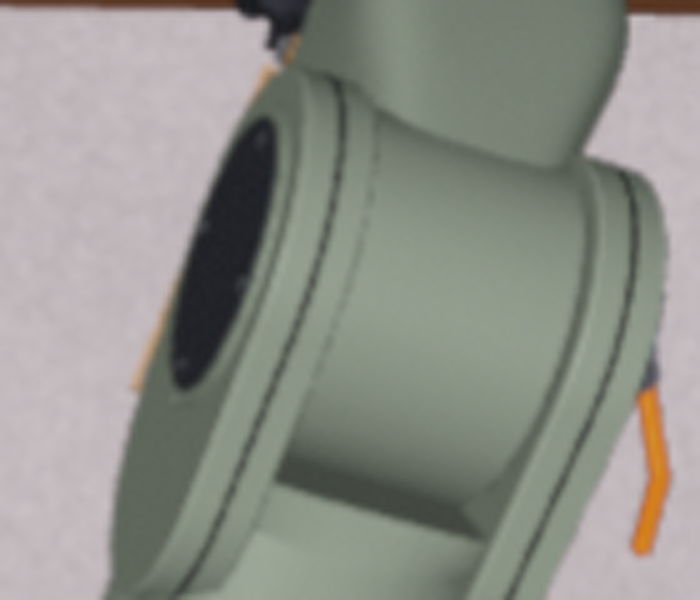

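Wrist view: spool (319,107) and jar inside their compartments, carton square with the tray. Lowering.

```bash
python3 -m jog '[[[0,0,-2.5,0,-1],[0,0,-2.5,0,-1],[0,0,-2,0,-1],[0,0,-1.2,0,-1],[0,0,-0.6,0,-1],[0,0,-0.4,0,-1],[0,0,-0.3,0,-1],[0,0,-0.15,0,-1],[0,0,0,0,-1],[0,0,0,0,-1]]]'
```

```text
t: 20.4
ee_pos: [0.6832, -0.211, 0.0173]
eef_rot: [[-0.927, 0.376, 0.001], [0.376, 0.927, -0.0], [-0.001, 0.0, -1.0]]
wrist_force: [-0.0, -0.5, 1.7]
finger_gap: 0.0474
```

```bash
python3 -m jog '[[[0,0,-0.1,0,-1],[0,0,0,0,-1],[0,0,0,0,-1]]]'
```

```text
t: 20.7
ee_pos: [0.6832, -0.2111, 0.0172]
eef_rot: [[-0.927, 0.376, 0.001], [0.376, 0.927, -0.0], [-0.001, -0.0, -1.0]]
wrist_force: [-6.5, 2.0, 16.4]
finger_gap: 0.0476
```

```bash
python3 -m jog '[[[0,0,0,0,0.1],[0,0,0,0,0.3],[0,0,0,0,0.6],[0,0,0,0,0.6],[0,0,0,0,0.6],[0,0,0,0,0.6],[0,0,1,0,0.6],[0,0,2,0,0.6],[0,0,2.5,0,0.6],[0,0,2.5,0,0.7],[0,0,3,0,1]]]'
python3 -m jog '[[[-1.6,2.7,0,-0.6,1],[-1.6,2.7,0,-0.6,1],[-1.6,2.7,0,-0.6,1],[-1.6,2.7,0,-0.6,1],[-1.6,2.7,0,-0.6,1],[-1.6,2.7,0,-0.6,1],[-1.6,2.7,0,-0.6,1],[-1.6,2.7,0,-0.6,1],[-1.6,2.7,0,-0.6,1],[-1.6,2.7,0,-0.6,1],[-1.6,2.7,0,-0.6,1],[-1.6,2.7,0,-0.6,1],[-1.6,2.6,0,-0.6,1],[-1.6,2.6,0,-0.6,1],[-1.5,2.6,0,-0.6,1],[-1.5,2.6,0,-0.6,1],[-1.5,2.6,0,-0.6,1],[-1.5,2.5,0,0,1],[0,0,0,0,1],[0,0,0,0,1]]]'
python3 - <<'E'
from seg import *
take('wrist','w7');seg('w7',(0,0,640,400))
im,d,P=take('top','t7');seg('t7',(340,105,520,260))
cv2.imwrite('pics/t7c.png',cv2.resize(im[100:220,340:480],(700,600),interpolation=cv2.INTER_CUBIC)[:,:,::-1])
E
```

```text
t: 21.8
ee_pos: [0.6827, -0.2109, 0.1271]
eef_rot: [[-0.927, 0.375, -0.0], [0.375, 0.927, 0.0], [0.0, -0.0, -1.0]]
wrist_force: [-0.1, 0.3, 0.8]
finger_gap: 0.0842
t: 23.8
ee_pos: [0.399, 0.2682, 0.1263]
eef_rot: [[-0.846, 0.533, 0.001], [0.533, 0.846, 0.0], [-0.0, 0.001, -1.0]]
wrist_force: [0.8, -0.4, 1.6]
finger_gap: 0.0855
[153. 162.] 4160 ztop 0.0546 cen [312.2 186.7  53.8] rect [312.4 185. ] [49.7 34.4] 79.3
[319. 203.] 1847 ztop 0.0705 cen [396.4 269.9  69.6] rect [397.1 269.3] [26.4 27.2] 57.2
[ 23. 312.] 2902 ztop 0.0545 cen [353.1   7.4  53.4] rect [347.6   1.3] [36.2 48.1] 86.0
[402. 123.] 282 ztop 0.0604 cen [ 682.9 -212.    58.1] rect [ 683.1 -211.8] [47.6 35.4] 67.6
[393. 144.] 216 ztop 0.0601 cen [ 623.4 -185.2   57.5] rect [ 623.2 -184.9] [38.2 40. ] 64.4
[384. 165.] 264 ztop 0.0587 cen [ 565.9 -162.3   56.4] rect [ 566.5 -162.1] [42.4 42.9] 75.4
[427. 222.] 148 ztop 0.0743 cen [ 413.5 -272.8   73.6] rect [ 413.7 -272.5] [14.9 16.3] 86.3
[361. 243.] 264 ztop 0.0566 cen [ 356.6 -101.1   54.1] rect [ 356.3 -101. ] [47.7 33.9] 40.4
```

View pics/w7.png

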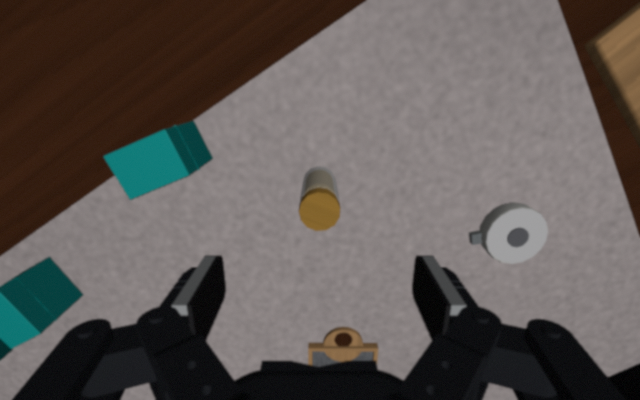

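View pics/t7c.png

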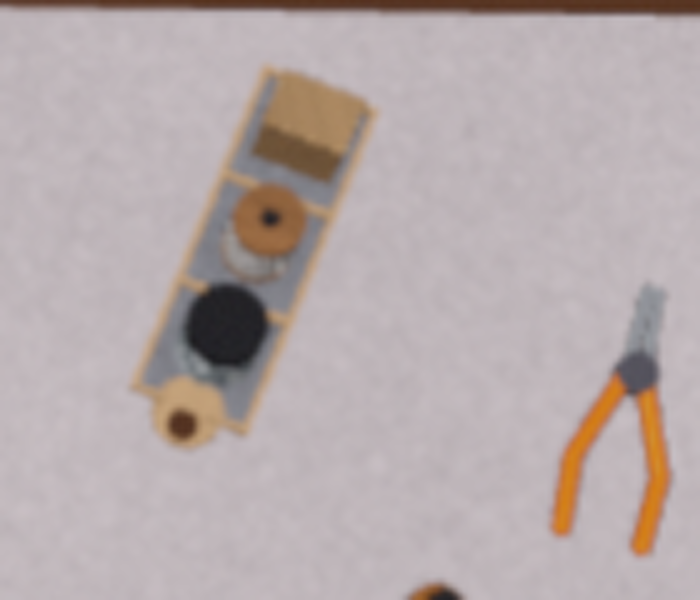

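```bash
python3 -m jog '[[[0,0,-2.5,0,1],[0,0,-2.5,0,1],[0,0,-2.5,0,1],[0,0,-1.8,0,1],[0,0,-1.3,0,1],[0,0,0,0,0.4],[0,0,0,0,-0.2],[0,0,0,0,-0.6],[0,0,0,0,-1],[0,0,0,0,-1],[0,0,0,0,-1],[0,0,0,0,-1],[0,0,0,0,-1],[0,0,0,0,-1],[0,0,0,0,-1],[0,0,0,0,-1]]]'
```

```text
t: 25.5
ee_pos: [0.3993, 0.2682, 0.0206]
eef_rot: [[-0.846, 0.534, 0.001], [0.534, 0.846, 0.001], [-0.001, 0.001, -1.0]]
wrist_force: [-0.5, -0.9, 11.3]
finger_gap: 0.0269
```

```bash
python3 -m jog '[[[0,0,0.5,0,-1],[0,0,1.5,0,-1],[0,0,2.5,0,-1],[0,0,2.5,0,-1],[0,0,3,0,-1],[1.9,-0.9,0,0,-1],[1.9,-0.9,0,0,-1],[1.9,-0.9,0,0,-1],[1.9,-0.9,0,0,-1],[1.9,-0.9,0,0,-1],[1.9,-0.9,0,0,-1],[1.8,-0.9,0,0,-1],[1.8,-0.9,0,0,-1],[1.8,-0.9,0,0,-1],[1.8,-0.9,0,0,-1],[0,0,0,0,-1],[0,0,0,0,-1]]]'
python3 - <<'E'
from h import *
im,d,P=take('wrist','w8')
E
```

```text
t: 27.2
ee_pos: [0.5846, 0.178, 0.12]
eef_rot: [[-0.846, 0.534, -0.0], [0.534, 0.846, 0.0], [0.0, -0.0, -1.0]]
wrist_force: [-0.7, 0.3, -0.4]
finger_gap: 0.0269
```

View pics/w8.png

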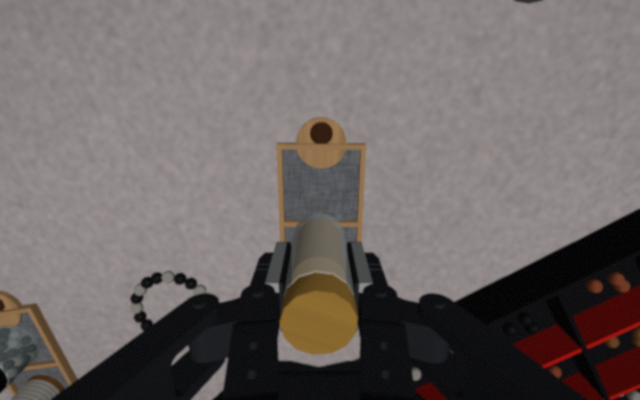

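```bash
python3 -m jog '[[[0,0,-2.5,0,-1],[0,0,-2.5,0,-1],[0,0,-2,0,-1],[0,0,-1.2,0,-1],[0,0,-0.6,0,-1],[0,0,-0.4,0,-1],[0,0,-0.3,0,-1],[0,0,-0.15,0,-1],[0,0,0,0,-1],[0,0,0,0,-1]]]'
```

```text
t: 28.25
ee_pos: [0.5851, 0.1781, 0.0237]
eef_rot: [[-0.846, 0.534, 0.001], [0.534, 0.846, 0.0], [-0.0, 0.0, -1.0]]
wrist_force: [0.7, -0.5, 3.1]
finger_gap: 0.0266
```

```bash
python3 -m jog '[[[0,0,-0.05,0,-1],[0,0,0,0,-1],[0,0,0,0,-0.4],[0,0,0,0,0],[0,0,0,0,0.2],[0,0,0,0,0.2],[0,0,0,0,0.2],[0,0,0,0,0.2],[0,0,1,0,0.2],[0,0,2,0,0.2],[0,0,2.5,0,0.2],[0,0,2.5,0,0.4],[0,0,3,0,1]]]'
python3 -m jog '[[[-1,-2.5,0,0,1],[-1,-2.5,0,0,1],[-1,-2.5,0,0,1],[-1,-2.5,0,0,1],[-1,-2.5,0,0,1],[-1,-2.5,0,0,1],[-1,-2.5,0,0,1],[-1,-2.5,0,0,1],[-1,-2.5,0,0,1],[-1,-2.5,0,0,1],[-1,-2.5,0,0,1],[-1,-2.5,0,0,1],[-1,-2.5,0,0,1],[-1,-2.5,0,0,1],[-1,-2.5,0,0,1],[-1,-2.5,0,0,1],[-0.7,-2.5,0,0,1],[-0.6,-2.5,0,0,1],[0,0,0,0,1],[0,0,0,0,1]]]'
python3 - <<'E'
from seg import *
take('wrist','w9');seg('w9',(0,0,640,400))
im,d,P=take('top','t9');seg('t9',(170,105,340,260))
E
```

```text
t: 29.55
ee_pos: [0.5847, 0.1779, 0.1342]
eef_rot: [[-0.846, 0.534, -0.0], [0.534, 0.846, -0.0], [0.0, -0.0, -1.0]]
wrist_force: [0.8, 1.0, 0.0]
finger_gap: 0.0725
t: 31.55
ee_pos: [0.4119, -0.2721, 0.1332]
eef_rot: [[-0.845, 0.534, 0.0], [0.534, 0.845, -0.0], [-0.001, -0.0, -1.0]]
wrist_force: [0.1, -0.2, 0.1]
finger_gap: 0.0853
[500.  10.] 1665 ztop 0.0543 cen [ 368.4 -106.8   53.2] rect [ 366.3 -112.3] [43.8 11.6] 56.7
[318. 195.] 1750 ztop 0.0741 cen [ 409.  -271.1   73.5] rect [ 409.7 -271.4] [17.1 17.6] 69.5
[529. 281.] 3890 ztop 0.0565 cen [ 560.  -163.6   55.4] rect [ 566.2 -170.7] [44.9 60.5] 29.3
[503. 393.] 273 ztop 0.0567 cen [ 659.5 -225.4   54.9] rect [ 661.6 -225.5] [ 7.5 13.7] 72.9
[147. 398.] 21 ztop 0.0309 cen [ 503.3 -535.5   30.5] rect [ 503.4 -535.5] [10.5  3.3] 85.6
[256. 155.] 131 ztop 0.0752 cen [585.7 178.5  73. ] rect [585.7 178.6] [25.8 25.4] 18.4
[322. 244.] 259 ztop 0.0570 cen [350.8   0.8  54.5] rect [351.1   0.8] [33.7 47.8] 86.8
[250. 255.] 171 ztop 0.0566 cen [319.3 185.7  54. ] rect [320.9 184. ] [23.7 50.2] 0.2
```

View pics/w9.png

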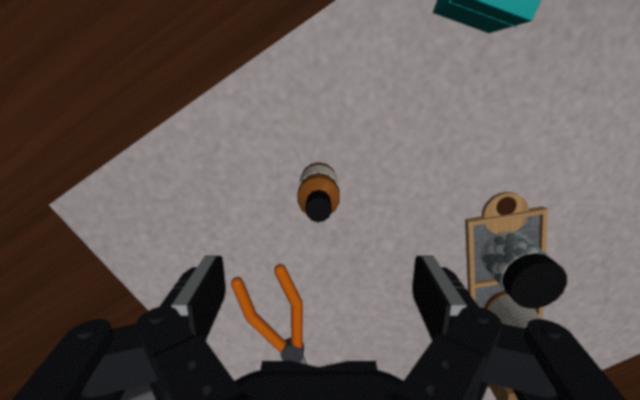

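View pics/t9.png

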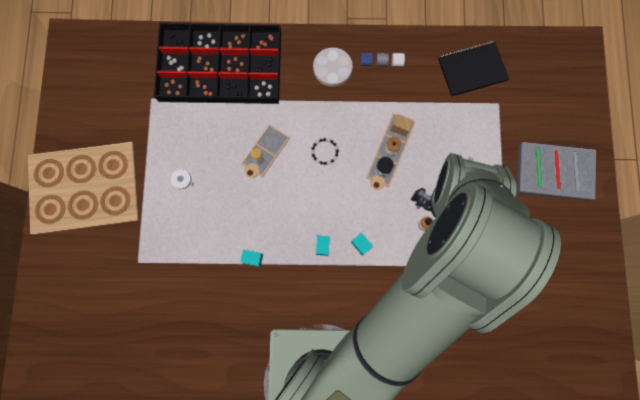

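```bash
python3 - <<'E'
from h import *
im,d,P=load('w9')
for p in [(237,283),(280,270),(245,312)]:
    w=atz(P,p,.006)[:2]; r=(w-np.array([.4119,-.2721]))*1000; print(w, 'jaw axis',r@np.array([.534,.845]),'across',r@np.array([-.845,.534]))
E
```

```text
[ 0.4541518  -0.39152121] jaw axis -78.34846610793488 across -99.47369430988395
[ 0.46434363 -0.34870681] jaw axis -36.727855651267724 across -85.22290454874631
[ 0.48508568 -0.40493424] jaw axis -73.16377549292554 across -132.77538677760327
```

```bash
python3 -m jog '[[[0,0,-3,0,1],[0,0,-2.5,0,1],[0,0,-2.5,0,1],[0,0,-2,0,1],[0,0,-1.3,0,1],[0,0,-0.8,0,1],[0,0,0,0,0.4],[0,0,0,0,-0.2],[0,0,0,0,-0.6],[0,0,0,0,-1],[0,0,0,0,-1],[0,0,0,0,-1],[0,0,0,0,-1],[0,0,0,0,-1],[0,0,0,0,-1],[0,0,0,0,-1],[0,0,0,0,-1]]]'
```

```text
t: 33.35
ee_pos: [0.4122, -0.2722, 0.0126]
eef_rot: [[-0.846, 0.534, 0.001], [0.534, 0.846, -0.001], [-0.001, -0.0, -1.0]]
wrist_force: [-0.9, 1.5, 12.0]
finger_gap: 0.0308
```

```bash
python3 -m jog '[[[0,0,0.5,0,-1],[0,0,1.5,0,-1],[0,0,2.5,0,-1],[0,0,3,0,-1],[0,0,3.5,0,-1]]]'
python3 -m jog '[[[1.3,2.4,0,0,-1],[1.3,2.4,0,0,-1],[1.3,2.4,0,0,-1],[1.3,2.4,0,0,-1],[1.3,2.4,0,0,-1],[1.3,2.4,0,0,-1],[1.3,2.4,0,0,-1],[1.3,2.4,0,0,-1],[1.3,2.4,0,0,-1],[1.4,2.4,0,0,-1],[1.4,2.5,0,0,-1],[1.4,2.5,0,0,-1],[1.4,2.5,0,0,-1],[1.4,2.5,0,0,-1],[1.4,2.5,0,0,-1],[1.4,2.5,0,0,-1],[1.4,2.5,0,0,-1],[0,0,0,0,-1],[0,0,0,0,-1]]]'
python3 - <<'E'
from h import *
im,d,P=take('wrist','w10')
E
```

```text
t: 33.85
ee_pos: [0.4116, -0.2718, 0.123]
eef_rot: [[-0.846, 0.533, -0.001], [0.533, 0.846, 0.0], [0.001, -0.0, -1.0]]
wrist_force: [-0.5, -0.2, -0.6]
finger_gap: 0.0305
t: 35.75
ee_pos: [0.6407, 0.1432, 0.1218]
eef_rot: [[-0.846, 0.533, -0.0], [0.533, 0.846, -0.0], [0.0, -0.0, -1.0]]
wrist_force: [0.2, -0.4, -1.1]
finger_gap: 0.0308
```

View pics/w10.png

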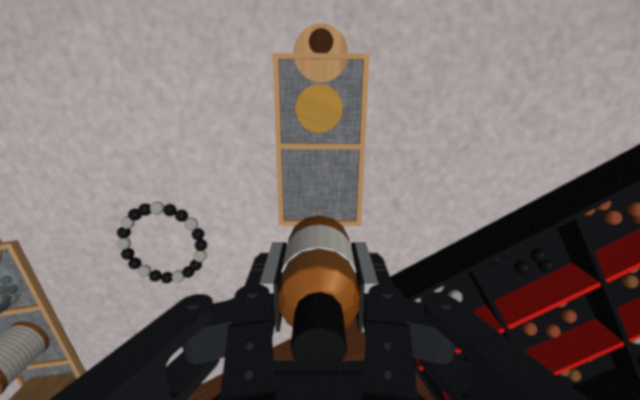

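```bash
python3 -m jog '[[[0,0,-3,0,-1],[0,0,-2.5,0,-1],[0,0,-2,0,-1],[0,0,-1.2,0,-1],[0,0,-0.8,0,-1],[0,0,-0.5,0,-1],[0,0,-0.4,0,-1],[0,0,-0.15,0,-1],[0,0,-0.05,0,-1],[0,0,0,0,-1],[0,0,0,0,-1]]]'
```

```text
t: 36.9
ee_pos: [0.641, 0.1431, 0.0161]
eef_rot: [[-0.846, 0.534, 0.0], [0.534, 0.846, 0.0], [-0.0, 0.0, -1.0]]
wrist_force: [-0.6, 0.7, -0.7]
finger_gap: 0.0308
```

```bash
python3 -m jog '[[[0,0,-0.1,0,-1],[0,0,0,0,-1],[0,0,0,0,-1]]]'
```

```text
t: 37.2
ee_pos: [0.6412, 0.143, 0.0156]
eef_rot: [[-0.846, 0.534, 0.001], [0.534, 0.846, 0.0], [-0.001, 0.0, -1.0]]
wrist_force: [-3.8, -0.7, 12.8]
finger_gap: 0.0307
```

```bash
python3 -m jog '[[[0,0,0,0,-0.3],[0,0,0,0,0],[0,0,0,0,0.3],[0,0,0,0,0.3],[0,0,0,0,0.3],[0,0,0,0,0.3],[0,0,1,0,0.3],[0,0,2,0,0.3],[0,0,2.5,0,0.3],[0,0,3,0,0.3],[0,0,3.5,0,0.3],[0,0,3,0,0.3]]]'
python3 -m jog '[[[-2,2.5,0,0,0.3],[-2,2.5,0,0,0.3],[-2,2.5,0,0,0.3],[-2,2.5,0,0,0.3],[-2,2.5,0,0,0.3],[-2,2.5,0,0,0.3],[-2,2.5,0,0,0.3],[-2,2.5,0,0,0.3],[-2,2.5,0,0,0.3],[-2,2.5,0,0,0.3],[0,0,0,0,0.3],[0,0,0,0,0.3]]]'
python3 - <<'E'
from seg import *
im,d,P=take('top','t11');seg('t11',(200,103,520,265))
a=cv2.resize(im[100:270,150:510],(800,378),interpolation=cv2.INTER_CUBIC);cv2.imwrite('pics/t11c.png',a[:,:,::-1])
im,d,P=take('scene','s11')
cv2.imwrite('pics/s11c.png',cv2.resize(im[120:350,220:480],(678,600),interpolation=cv2.INTER_CUBIC)[:,:,::-1])
for n in ['bracelet','pliers','measure']:
  b=place_of('top',n)[:1]; print(n,b)
E
```

```text
t: 38.4
ee_pos: [0.641, 0.1431, 0.1674]
eef_rot: [[-0.846, 0.534, 0.001], [0.534, 0.846, 0.0], [-0.001, 0.001, -1.0]]
wrist_force: [-0.1, -0.1, 0.1]
finger_gap: 0.0554
t: 39.6
ee_pos: [0.4408, 0.3932, 0.1654]
eef_rot: [[-0.846, 0.533, 0.0], [0.533, 0.846, 0.0], [-0.0, 0.0, -1.0]]
wrist_force: [0.6, -0.3, -0.1]
finger_gap: 0.0554
[402. 123.] 281 ztop 0.0601 cen [ 683.4 -212.4   57.7] rect [ 683.5 -212.2] [47.5 34.5] 67.3
[271. 136.] 143 ztop 0.0779 cen [641.4 144.2  76.9] rect [642.  143.9] [15.8 16.7] 60.8
[393. 144.] 215 ztop 0.0600 cen [ 623.2 -185.2   57.6] rect [ 624.  -184.6] [36.9 40.3] 63.9
[256. 155.] 131 ztop 0.0754 cen [586.2 178.7  73.1] rect [586.4 178.5] [25.5 26.1] 48.3
[384. 165.] 267 ztop 0.0589 cen [ 565.9 -161.9   56.4] rect [ 565.7 -161.8] [40.7 43.4] 87.7
[361. 243.] 262 ztop 0.0568 cen [ 356.2 -101.    54.1] rect [ 356.1 -101.1] [47.3 34.6] 39.0
[322. 244.] 258 ztop 0.0565 cen [350.8   1.1  53.9] rect [351.1   0.9] [33.7 48.2] 86.6
[250. 258.] 262 ztop 0.0561 cen [313.8 185.4  53.7] rect [313.7 184.7] [48.  33.5] 81.1
bracelet [{'centre': [321.0, 154.6], 'confidence': 0.77}]
pliers []
measure [{'centre': [184.5, 180.3], 'confidence': 0.58}]
```

View pics/t11c.png

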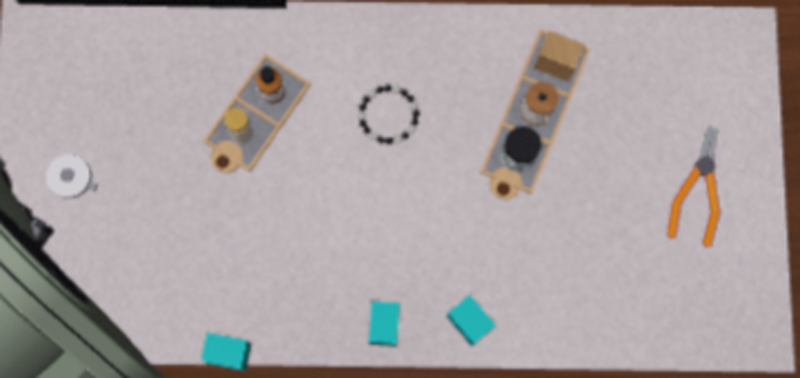

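View pics/s11c.png

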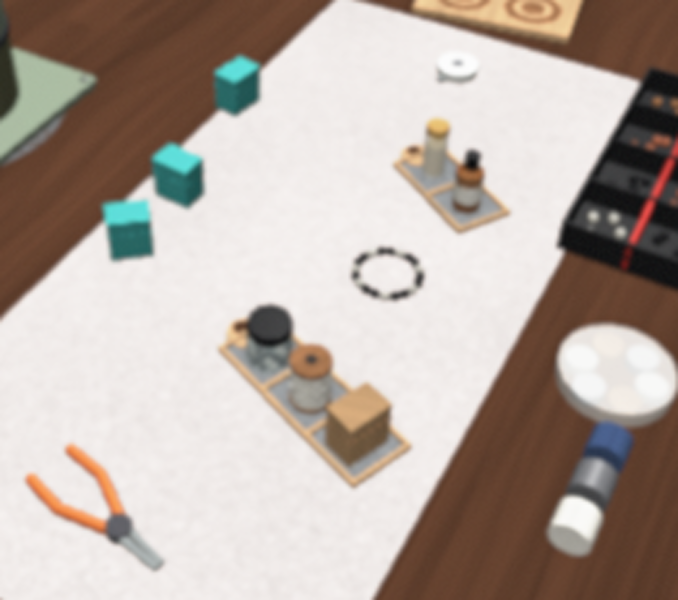

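Top and scene views: all five things stand upright in the right compartments (top pixels: jar 384,165; spool 393,144; carton 402,123; tube 256,155; bottle 271,136). The bystanders and turquoise boxes are in place, and the gripper is clear.

```bash
python3 -c "
from rig import bot; print(bot.sign_off())"
```

```text
the job is handed in; nothing more can be done
None
```

I made up both kits and handed the job in at about 40 s of the 112 s allowed. In the order you listed them, the jar, spool and carton went into the three-compartment tray and the tube and bottle into the two-compartment tray. Each was lowered until the wrist force showed it touching the floor, then released.

**Final checks (top and scene cameras):**
- All five stand upright in their own compartments. Their tops are 3–4 mm higher than they were on the table, which matches the 3 mm tray floor.
- Four are within about 2 mm of their compartment centres. The jar is about 4 mm off, away from the thumb tab, with about 8 mm of play all round.
- The bracelet, pliers, tape measure and the three turquoise boxes look unmoved.

**Checks that disagreed or failed:**
- The top and wrist cameras differed by about 4 mm in x. I worked from a value between them, and the placements came out well inside their margins.
- The detector did not find the pliers in the last top picture, but they are plainly visible there, where they lay at the start.

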